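# Take the backboard out of the picture frame and stand it in the rack

### The arm

A 6-joint arm with a two-finger parallel gripper is mounted at the origin on a cart in front of the work surface, level with it; the furniture and walls round the work are solid. World frame = base frame: x ahead of the robot, y to its left, z up, the work surface at z = 0. Lengths are in m, angles in rad, forces in N, time in s.
With the tool pointing down it reaches from about 0.35 to 0.85 m from the base axis. Payload 8.1 kg.
Tool frame: the origin (TCP) lies between the finger pads; the fingertips stand 11 mm ahead of it and the grasp point (between the pads) lies 8 mm behind it (robot.tips_ahead is the distance from the TCP to the fingertips, in m); z points along the fingers, y is the line along which they close (so a half turn about z gives the same grasp; the last joint's range is limited). The gripper opens to 93 mm and grips with 3 to 60 N. Pads are 15 mm wide; open, the fingers measure 128 mm over their backs; the gripper's body (75 mm by 188 mm) begins 65 mm behind the grasp point.
Start: joints at [1.191, 0.13, 1.488, -0, 1.523, -0.085], TCP at [0.174, 0.574, 0.23] pointing down, gripper open.
Joint ranges: [-2.96, 2.96], [-0.89, 2.26], [0.02, 2.5], [-1.34, 4.48], [0, 2.73], [-2.66, 2.66]. Speed limits (rad/s): [2.39, 2.39, 2.79, 3.14, 3.14, 3.14].

### API

Orientations are given as a rotation vector (axis times angle).
In Python, from plant import robot gives the robot as it stands. The module is installed in compiled form; this text tells all that it offers.
- The arm moves only by the tool move_arm, never from a script. Its argument "deltas" is one flat list of numbers, 7 for each row, row after row: the shift along the tool's x, y, z in m, then the turn, a rotation vector about the tool's x, y, z in rad, then the opening, from 0 (shut) to 1 (fully open). A call has 1 to 12 rows; each row is the pose to reach, as a shift and turn from the pose commanded when the call began, along the tool's axes at that moment; what a row does not reach only later rows make up. A row lasts 1/8 s, in which the tool goes at most 62.5 mm and 10.7 degrees, less where a joint would pass 70% of its speed; a pose out of reach is approached as far as the arm can. A call with a gripper value outside its range is refused whole. The fingers move at their own pace and stop on an object; "squeeze" is the grip in N (left out, the last holds). Time passes only in rows, so rows that repeat a pose let the fingers close. It gives the time, the measured TCP pose, the force, the opening and the grip force at its end, in the units of the state.
- robot.read_state(): the state, without advancing time (a new reading comes with each control period).
- robot.read_camera(name): name is "scene" or "top" or "wrist"; returns (picture, depth): 420x560x3 uint8, red, green, blue; 420x560 float32, m along the optical axis (not along the pixel's ray), 0 where there is no reading.
- robot.camera_model(name): a dict with "K" (3x3 intrinsics, pixels), "R" (3x3) and "t" (3): a world point X has camera coordinates R X + t; the wrist camera has in their place "tool_from_camera" (4x4, takes a point from camera to tool coordinates, whose origin is the TCP and whose axes are the flange's). Camera axes: x right, y down, z forward; pixel columns grow to the right and rows downward; lengths in m; the calibration is good to about 2 mm. The wrist camera is an equidistant fisheye: a pixel r from the principal point sees the ray r / f radians off the axis. A picture is of the moment at which its call begins: read the wrist's pose just before it. camera_model takes no time and is no camera call.
- robot.close_job(): hands the job in; it is judged then, once.
Trained networks look in the newest picture that a camera, given by its name, has taken for a name from the list of things; names that differ only in an ending like _2 or _b are one class to them, and where a whole thing is asked for, a point or a joint stands for the part that bears it (a point fixed in the world has none). Each returns a list of dicts, best first, with "confidence" (0 to 1); they miss things now and then, are a little off and sometimes report something else, mostly with a low value. They report only what shows in the picture. A call takes as long as a camera call.
- robot.recognise(camera, label): "uv" ([column, row] in pixels, amid what is visible of it).
The state is a dict: "t": time; "q": joint angles; "dq": joint speeds; "joint_torque": joint torques, N m; "tool_pos": TCP position; "orientation": TCP orientation; "force": force on the tool from outside, world axes, zero at the start; "wrist_torque": the same for the moment, N m; "opening": finger opening in m; "gripper_force": force on a finger pad.
Only numpy, scipy, OpenCV 4.12 (cv2) and the standard library are available. Lean on these libraries where they do the work, as an engineer would, in place of code of your own. Each camera call takes 0.05 s, during which the arm holds its last target. There are 200 camera calls.

### The job

Turn the two turn buttons on the back of the picture frame fully aside, then lift the backboard out by its pull and lay it on the sloping rest, lower end against the ledge, and let go. Then take it again by its raised end and stand it on its lower end in the rack, upright in the slot between the dowels and down on the base. Leave the buttons turned aside, and do not push about or knock over the jar, the small bottle and the paint dish.

Things in the scene. Friction and masses are not known exactly. Their poses are not given: they have to be found in the camera images.
- frame: dark wooden picture frame lying face down and fixed, 184 x 120 mm and 20 mm high; origin at the centre of its underside on the work surface, x along its long sides, z up. In its 126 x 82 mm pocket the backboard lies loosely (3 mm of play all round, so lift it straight up), its top face 2 mm below the frame's top. A turn button is screwed on each short side (at x = +74 and -74 mm).
- button_far (a joint): angle of the turn button on the frame's +x short side, rad, counter-clockwise from above positive, range -1.65 to 1.65. 0: the bar's long end points to the frame's middle, over the backboard, and holds it; +1.57 or -1.57: the bar lies along the short side and the board is free (it is surely clear beyond about 1.4 either way). It turns stiffly (0.03 N m) and stays where it is left.
- button_near (a joint): the same for the turn button on the frame's -x short side
- button_far_pivot (a point): pivot of the far turn button, half-way up: a steel bar 44 mm long, 10 mm wide (15 mm wide boss at the pivot), its underside 1 mm and its top 13 mm above the frame's top; this point is 7 mm above the frame's top. The bar reaches 30 mm to the long side of the pivot and 14 mm to the other; this point's x axis points along the long end and turns with the bar.
- button_near_pivot (a point): pivot of the near turn button, the same bar, axes alike
- board_mid (a point): centre of the backboard: plywood 120 x 76 x 9 mm, 0.12 kg; x along its 120 mm length, y across, z out of the face that carries the pull. In the frame its x lies along the frame's x and its z is up.
- pull_mid (a point): point in the wooden pull at the centre of the backboard's upper face, 34 mm above the board's underside; the pull is a block 24 mm (along board x) x 12 mm (along board y) and stands up to 47 mm above the board's underside (38 mm above its upper face). Axes as the board's.
- rest: fixed wooden sloping rest, base 100 (x) x 125 (y) mm, 6 mm thick; origin at the centre of its underside, x across the slope. Its 90 mm wide face slopes at 45 degrees, rising toward the rest's -y and facing +y and up, with a 14 mm ledge along its lower edge. The face is 72 mm long from the ledge, so that the upper 48 mm of the board lying on it stands free on both sides.
- rest_seat (a point): where the backboard's centre is when it lies on the rest with its pull up, its length up the slope and its lower end against the ledge; axes as the rest's
- rack: fixed light wooden rack, base 110 (x) x 80 (y) x 14 mm; origin at the centre of its underside. Four dowels 10 mm thick, round-topped, standing to 58 mm above the work surface at x = +-27, y = +-13.5 mm, leave a slot 17 mm wide along the rack's x, open at both ends.
- rack_slot (a point): middle of the slot, on the top of the rack's base (14 mm above the work surface); axes as the rack's. A board standing in it has its centre 60 mm above this point.
- jar: small blue jar with a white cap, 45 mm across, 70 mm high, origin under its centre: leave alone
- bottle: small brown glass bottle with a black cap, 40 mm across, 74 mm high, origin under its centre: leave alone
- paint_dish: small white dish, 49 mm across, 20 mm high, origin under its centre: leave alone
- backboard: the backboard itself; origin at the centre of its underside, axes as point board_mid

How it is judged:
On the way, in this order (a step that is already met when the one before it is completed fails the run):
1. both turn buttons turned aside (at least 1.22 rad either way), the backboard still in the frame ((value of joint button_far above 1.22 rad or value of joint button_far below -1.22 rad) and (value of joint button_near above 1.22 rad or value of joint button_near below -1.22 rad) and distance between board_mid and frame below 0.022 m), for 0.2 s.
2. the backboard lies on the sloping rest, pull up, length up the slope, lower end by the ledge, let go (distance between board_mid and rest_seat below 0.018 m and angle between board_mid's own z axis and vertical between 0.6 and 0.97 rad and angle between the y axis of board_mid and the x axis of rest, either way round below 0.25 rad and contact force between the fingers and backboard below 0.05 N), for 0.3 s.
At the end, for the whole second after the job is handed in: Both turn buttons are still turned aside (at least 1.22 rad), and the backboard stands on end in the rack's slot, on the rack's base: centre 54 to 66 mm above the base, within 14 mm across and 35 mm along the slot, leaning under 0.25 rad, let go and at rest ((value of joint button_far above 1.22 rad or value of joint button_far below -1.22 rad) and (value of joint button_near above 1.22 rad or value of joint button_near below -1.22 rad) and x of board_mid in the frame of rack_slot between -0.035 and 0.035 m and y of board_mid in the frame of rack_slot between -0.014 and 0.014 m and z of board_mid in the frame of rack_slot between 0.054 and 0.066 m and angle between the x axis of board_mid and the z axis of rack, either way round below 0.25 rad and angle between the z axis of board_mid and the y axis of rack, either way round below 0.3 rad and linear speed of backboard below 0.02 m/s); the robot touches nothing.
It fails at once if the jar pushed more than 30 mm or knocked over (distance of jar from where it was at the start of the episode above 0.03 m or angle between jar's own z axis and vertical above 0.5 rad).
It fails at once if the small bottle pushed more than 30 mm or knocked over (distance of bottle from where it was at the start of the episode above 0.03 m or angle between bottle's own z axis and vertical above 0.5 rad).
It fails at once if the paint dish pushed more than 30 mm or knocked over (distance of paint_dish from where it was at the start of the episode above 0.03 m or angle between paint_dish's own z axis and vertical above 0.5 rad).
It also fails if it takes over 72 s, if anything falls off the work surface, if the arm or the gripper's body presses on something with over 40 N, if the wrist force passes 120 N, or if a joint passes its speed limit or range.

## Working session

There is one attempt and no reset: what is moved stays moved. The work goes in short steps, Python scripts to look and compute and a tool call to move; the robot and the scene stay as the last step left them, time stands still between calls to the robot, and variables do not carry over. Pictures are saved under pics/ and viewed, at most 12 in all, crops included, and the job is handed in when it is done.

Besides the shell and the picture viewer there is one more tool, called after "Emit:" as name(argument=value, ...), one argument or row to a line, values as JSON. move_arm: Moves the arm, as the interface text tells. Its arguments: {"type":"object","properties":{"deltas":{"type":"array","items":{"type":"number"}},"squeeze":{"type":"number"}},"required":["deltas"]}

```bash
mkdir -p pics
cat > h.py <<'E'
import numpy as np, cv2
from scipy.spatial.transform import Rotation as Ro
from plant import robot
def snap(name,fn=None):
    im,d=robot.read_camera(name)
    if fn: cv2.imwrite('pics/'+fn,im[:,:,::-1])
    return im,d
def world(name,d):
    m=robot.camera_model(name);K=m['K'];R=np.array(m['R']);t=np.array(m['t'])
    v,u=np.mgrid[:420,:560]
    c=np.stack([(u-K[0][2])/K[0][0]*d,(v-K[1][2])/K[1][1]*d,d],-1)
    w=(c-t)@R
    w[d<=0]=np.nan
    return w
def pose():
    s=robot.read_state();return np.array(s['tool_pos']),Ro.from_rotvec(s['orientation']),s
E
python3 - <<'E'
from h import *
for c in ['top','scene']:
    im,d=snap(c,c+'1.png');w=world(c,d);np.save(c+'w.npy',w);np.save(c+'i.npy',im)
    for l in ['frame','button_far','button_near','pull_mid','backboard','rest','rack','jar','bottle','paint_dish']:
        r=robot.recognise(c,l)
        for x in r[:2]:
            u,v=map(int,x['uv']);print(c,l,round(x['confidence'],2),u,v,np.nanmedian(w[v-2:v+3,u-2:u+3].reshape(-1,3),0).round(3))
s=robot.read_state();print(s)
E
```

```text
top frame 0.95 167 230 [0.55  0.285 0.017]
top pull_mid 0.85 189 229 [0.551 0.236 0.017]
top pull_mid 0.3 368 190 [ 0.628 -0.156  0.013]
top backboard 0.94 187 228 [0.553 0.24  0.018]
top backboard 0.37 168 229 [0.552 0.282 0.017]
top rest 0.8 393 247 [ 0.499 -0.193  0.053]
top rest 0.64 293 162 [0.681 0.007 0.066]
top rack 0.95 365 189 [ 0.63  -0.149  0.013]
top jar 0.57 273 278 [0.442 0.053 0.069]
top jar 0.24 251 164 [0.696 0.101 0.005]
top bottle 0.6 295 163 [0.681 0.003 0.058]
top bottle 0.16 251 164 [0.696 0.101 0.005]
top paint_dish 0.89 254 164 [0.695 0.095 0.005]
scene frame 0.79 188 192 [0.492 0.251 0.024]
scene button_near 0.61 184 193 [0.478 0.248 0.033]
scene pull_mid 0.9 203 182 [0.54  0.248 0.018]
scene backboard 0.85 203 184 [0.537 0.245 0.018]
scene rest 0.82 359 293 [ 0.494 -0.209  0.009]
scene jar 0.62 238 241 [0.425 0.038 0.061]
scene jar 0.38 205 181 [0.541 0.243 0.025]
scene bottle 0.63 321 185 [0.671 0.003 0.049]
{'t': 1.1, 'q': array([ 1.19060990e+00,  1.30369861e-01,  1.48818797e+00,  1.28270007e-06,
        1.52298744e+00, -8.53841494e-02]), 'dq': array([-2.95427220e-04,  7.16405849e-04, -1.22346829e-04,  2.44986322e-06,
        6.06605934e-04, -3.14778798e-04]), 'joint_torque': array([-1.14242917e-03, -5.59784746e+01, -4.92056823e+01,  7.66693731e-02,
        2.29752873e-02, -2.97510906e-05]), 'tool_pos': array([0.17430585, 0.57414111, 0.22965985]), 'orientation': array([4.61397958e-01, 3.10751596e+00, 7.28900828e-05]), 'force': array([0.31280406, 0.38847712, 0.77002243]), 'wrist_torque': array([ 0.01282928,  0.03896185, -0.01802508]), 'gripper_force': 0.0, 'opening': 0.09296338333626579}
```

View pics/top1.png

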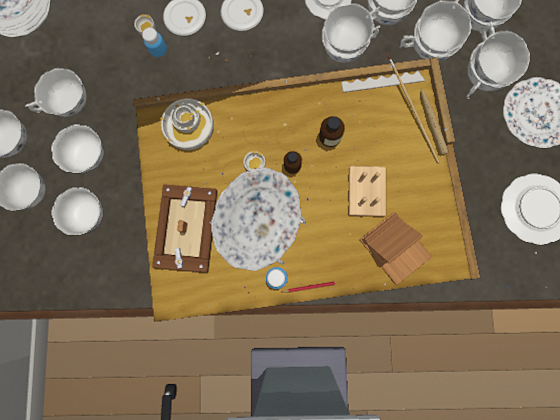

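View pics/scene1.png

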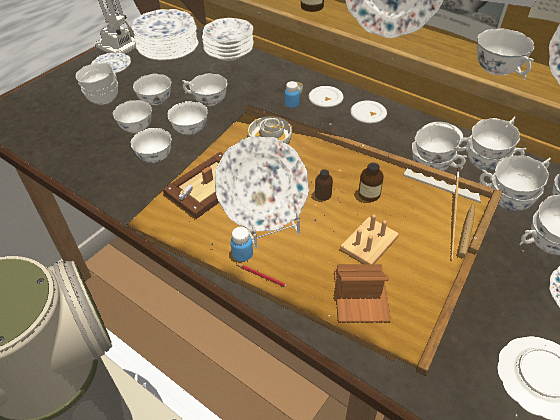

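The top picture shows the frame at (185,228), the rack at (367,190), the rest at (397,247) and the jar at (277,278). It also shows the small bottle at (292,162) and the dish at (254,161). A large patterned plate on a stand at about (257,218) is an obstacle.

```bash
python3 - <<'E'
from h import *
w=np.load('topw.npy');im=np.load('topi.npy')
def box(u0,u1,v0,v1,z0,z1,nm):
    p=w[v0:v1,u0:u1].reshape(-1,3);p=p[(p[:,2]>z0)&(p[:,2]<z1)]
    r=cv2.minAreaRect(p[:,:2].astype(np.float32)*1000);print(nm,len(p),np.round(r[0],1),np.round(r[1],1),round(r[2],1),'zmed',np.median(p[:,2]).round(4));return p
print('table z',[w[v,u].round(4) for u,v in [(330,240),(230,280),(150,150)]])
box(150,222,178,280,.012,.028,'frame')
box(150,222,178,280,.028,.045,'buttons+pull')
for v0,v1,n in [(183,208,'far'),(246,272,'near')]: box(165,205,v0,v1,.0255,.045,n)
box(160,210,210,245,.034,.08,'pull')
box(340,392,160,222,.008,.02,'rack'); 
p=box(340,392,160,222,.03,.08,'dowels')
box(205,305,165,275,.06,.6,'plate');pl=w[165:275,205:305].reshape(-1,3);pl=pl[pl[:,2]>.03]
for a in range(0,40,5):
    q=pl[(pl[:,2]>.0+a*.01)&(pl[:,2]<=.05+a*.01)]
    if len(q):print(a,len(q),q.min(0).round(3),q.max(0).round(3))
# rest
W=w[205:290,350:440];gx=np.roll(W,-2,1)-np.roll(W,2,1);gy=np.roll(W,-2,0)-np.roll(W,2,0)
n=np.cross(gx,gy);n/=np.linalg.norm(n,axis=-1,keepdims=True);n*=np.sign(n[...,2:])
m=(abs(n[...,2]-.707)<.15)&(W[...,2]>.012)
q=W[m];print('slope',len(q),np.median(n[m],0),q.min(0),q.max(0))
c=q.mean(0);u,s,vt=np.linalg.svd(q-c);print(c,vt[2],s)
for z0,z1 in [(.002,.012),(.012,.2)]: 
    q=W[(W[...,2]>z0)&(W[...,2]<z1)];r=cv2.minAreaRect(q[:,:2].astype(np.float32)*1000);print(z0,r)
box(350,440,205,290,.003,.2,'restall')
box(265,292,262,292,.05,.09,'jar');box(282,303,150,176,.05,.09,'bottle');box(240,268,150,175,.004,.03,'dish')
box(318,348,115,148,.03,.2,'bigbottle')
print(robot.camera_model('top'))
E
python3 - <<'E'
import cv2
a=cv2.imread('pics/top1.png')
l=cv2.resize(a[175:285,145:225],None,fx=5,fy=5,interpolation=cv2.INTER_CUBIC);r=cv2.resize(a[205:290,350:440],None,fx=4.4,fy=4.4,interpolation=cv2.INTER_CUBIC)
r=cv2.copyMakeBorder(r,0,l.shape[0]-r.shape[0],0,0,0)
import numpy as np;cv2.imwrite('pics/crop1.png',np.hstack([l,r])[:, :800])
E
```

```text
table z [array([ 0.5212, -0.0699, -0.003 ]), array([ 0.4393,  0.1501, -0.0011]), array([ 0.7366,  0.3329, -0.0022])]
frame 4120 [554.1 246. ] [120.9 184.2] 83.6 zmed 0.0184
buttons+pull 245 [551.2 221.7] [ 70.7 174.7] 84.1 zmed 0.0326
far 110 [620.1 241.2] [13.8 43.6] 61.5 zmed 0.0324
near 119 [487.7 255.8] [43.2 14.1] 13.2 zmed 0.0323
pull 90 [554.  245.8] [12.7 24.3] 84.5 zmed 0.0542
rack 1644 [ 626.7 -154. ] [ 78.9 110.3] 86.6 zmed 0.0131
dowels 118 [ 626.3 -154.2] [35.7 63.2] 86.5 zmed 0.0525
plate 6007 [556.2  81.5] [145.3 200.5] 76.0 zmed 0.1061
0 558 [ 0.449 -0.013  0.03 ] [0.684 0.186 0.05 ]
5 3253 [ 0.45  -0.013  0.05 ] [0.679 0.122 0.1  ]
10 2609 [0.463 0.021 0.1  ] [0.652 0.158 0.15 ]
15 801 [0.516 0.084 0.15 ] [0.645 0.16  0.176]
slope 1012 [0.52451612 0.38649625 0.70705526] [ 0.47263509 -0.24369205  0.0120137 ] [ 0.59425211 -0.11412984  0.07003889]
[ 0.52112983 -0.19518431  0.03970845] [-0.45414963 -0.34226972 -0.82255672] [0.8482917  0.7712656  0.16980111]
0.002 ((504.440673828125, -209.57138061523438), (182.2728271484375, 190.12013244628906), 0.05520132929086685)
0.012 ((549.507568359375, -173.77671813964844), (143.4752960205078, 90.42914581298828), 36.127891540527344)
restall 3009 [ 514.9 -193.4] [208.5 155.2] 66.1 zmed 0.0173
jar 274 [451.5  49.5] [53.1 33.9] 11.6 zmed 0.0686
bottle 242 [690.1   8.6] [36.2 36.8] 12.9 zmed 0.0564
dish 282 [700.4  93.3] [41.6 46.6] 12.5 zmed 0.008
bigbottle 544 [754.3 -78.1] [50.1 49.5] 24.0 zmed 0.0664
{'K': array([[422.45505926,   0.        , 283.18204601],
       [  0.        , 422.45505926, 210.15315365],
       [  0.        ,   0.        ,   1.        ]]), 'R': array([[-0.02156312, -0.99954692, -0.02099964],
       [-0.98826751,  0.02448707, -0.15075716],
       [ 0.15120307,  0.01750247, -0.98834776]]), 't': array([0.04404411, 0.58187044, 0.84664467])}
```

View pics/crop1.png

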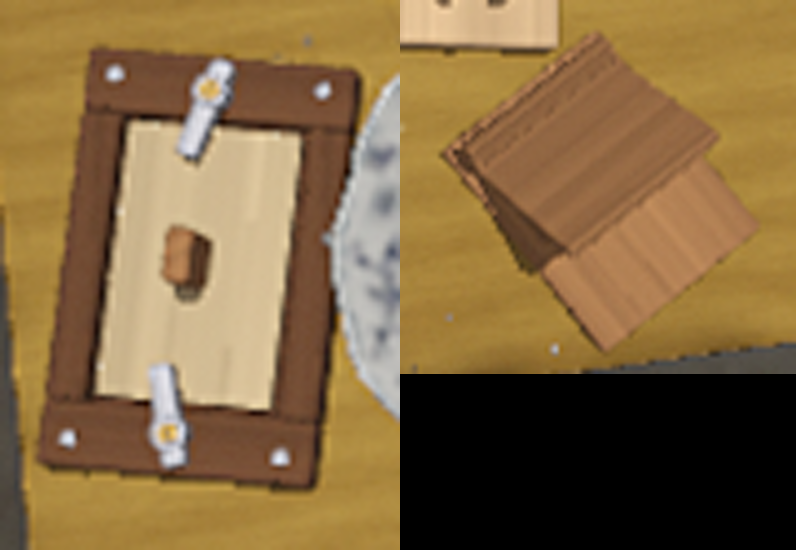

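Frame, rack and button poses are clear: both bars' long ends already lean to +y, so I push them further that way. I also need plate clearance and an accurate rest pose.

```bash
cat >> h.py <<'E'
a=np.radians(-6.0);FO=np.array([.554,.246,0]);FR=Ro.from_euler('z',a)
def delta(target,yvec,zvec,base=None):
    """shift+rotvec in tool axes from current pose to target TCP with tool y,z world directions"""
    p,R,s=pose() if base is None else base
    y=np.array(yvec,float);z=np.array(zvec,float);z/=np.linalg.norm(z);y-=z*(y@z);y/=np.linalg.norm(y)
    T=Ro.from_matrix(np.stack([np.cross(y,z),y,z],1))
    return np.r_[R.inv().apply(np.array(target)-p),(R.inv()*T).as_rotvec()].round(4)
E
python3 - <<'E'
from h import *
w=np.load('topw.npy')
pl=w[165:275,205:305].reshape(-1,3)
for x in np.arange(.47,.66,.02):
    q=pl[(abs(pl[:,0]-x)<.01)&(pl[:,2]>.06)]
    if len(q): i=q[:,1].argmax();print(x.round(2),q[i].round(3))
# rest profile along az 36.3
e=np.array([np.cos(np.radians(36.3)),np.sin(np.radians(36.3))]);f=np.array([-e[1],e[0]])
q=w[205:290,350:440].reshape(-1,3);s=q[:,:2]@e;t=q[:,:2]@f
for s0 in np.arange(.2,.4,.008):
    m=(abs(s-s0)<.004)&(q[:,2]>.004);
    if m.sum()>3: print(s0.round(3),m.sum(),np.percentile(q[m,2],[10,50,90]).round(3),np.percentile(t[m],[2,98]).round(3))
ey=FR.as_matrix()[:,1];ex=FR.as_matrix()[:,0]
P=FO+.074*ex
for X,Y,z in [(-.0335,-.015,.1),(-.0335,-.015,.0355),(-.0335,.001,.0355),(-.0285,.009,.0355),(-.022,.015,.0355)]:
    print(delta(P+X*ex+Y*ey+[0,0,z],ex,[0,0,-1]))
E
```

```text
0.47 [0.48  0.141 0.124]
0.49 [0.5   0.155 0.144]
0.51 [0.519 0.159 0.154]
0.53 [0.528 0.16  0.158]
0.55 [0.542 0.159 0.163]
0.57 [0.56  0.154 0.167]
0.59 [0.581 0.148 0.173]
0.61 [0.6   0.135 0.176]
0.63 [0.621 0.116 0.167]
0.65 [0.64  0.093 0.154]
0.216 46 [0.004 0.005 0.007] [-0.51  -0.423]
0.224 120 [0.004 0.005 0.007] [-0.514 -0.418]
0.232 128 [0.004 0.006 0.007] [-0.513 -0.419]
0.24 114 [0.004 0.005 0.007] [-0.512 -0.418]
0.248 130 [0.004 0.006 0.007] [-0.513 -0.418]
0.256 122 [0.004 0.006 0.007] [-0.513 -0.418]
0.264 42 [0.004 0.005 0.007] [-0.508 -0.418]
0.272 187 [0.038 0.066 0.068] [-0.508 -0.418]
0.28 217 [0.054 0.06  0.065] [-0.508 -0.418]
0.288 194 [0.048 0.052 0.057] [-0.508 -0.418]
0.296 201 [0.04  0.045 0.049] [-0.507 -0.419]
0.304 190 [0.032 0.037 0.041] [-0.508 -0.418]
0.312 178 [0.025 0.029 0.032] [-0.508 -0.419]
0.32 178 [0.016 0.021 0.025] [-0.508 -0.418]
0.328 160 [0.016 0.021 0.025] [-0.508 -0.42 ]
0.336 163 [0.006 0.024 0.027] [-0.507 -0.42 ]
0.344 17 [0.004 0.006 0.008] [-0.512 -0.433]
0.352 25 [0.007 0.011 0.014] [-0.497 -0.463]
0.36 52 [0.011 0.013 0.015] [-0.503 -0.473]
0.368 66 [0.011 0.013 0.015] [-0.503 -0.464]
0.376 65 [0.011 0.013 0.015] [-0.493 -0.454]
0.384 67 [0.011 0.013 0.014] [-0.482 -0.444]
0.392 66 [0.01  0.013 0.015] [-0.472 -0.434]
[-0.5013 -0.2107  0.1297  0.     -0.      1.3807]
[-0.5013 -0.2108  0.1942  0.     -0.      1.3807]
[-0.4982 -0.195   0.1942  0.     -0.      1.3807]
[-0.5016 -0.1862  0.1942  0.     -0.      1.3807]
[-0.5069 -0.1791  0.1942  0.     -0.      1.3807]
```

Emit:
move_arm(
  deltas=[-0.501,-0.211,0.13,0,0,1.381,0,-0.501,-0.211,0.13,0,0,1.381,0,-0.501,-0.211,0.13,0,0,1.381,0,-0.501,-0.211,0.13,0,0,1.381,0,-0.501,-0.211,0.13,0,0,1.381,0,-0.501,-0.211,0.13,0,0,1.381,0,-0.501,-0.211,0.13,0,0,1.381,0,-0.501,-0.211,0.13,0,0,1.381,0,-0.501,-0.211,0.13,0,0,1.381,0,-0.501,-0.211,0.13,0,0,1.381,0,-0.501,-0.211,0.13,0,0,1.381,0,-0.501,-0.211,0.13,0,0,1.381,0],
)

```text
t: 2.6
tool_pos: [0.5918, 0.2279, 0.1002]
orientation: [-2.333, -2.104, -0.001]
force: [-0.2, -0.8, 0.1]
opening: 0.0004
gripper_force: 0.0
```

Emit:
move_arm(
  deltas=[0,0,0.04,0,0,0,0,0,0,0.064,0,0,0,0,0,0,0.064,0,0,0,0,0.008,0,0.064,0,0,0,0,0.016,0,0.064,0,0,0,0,0.02,0.002,0.064,0,0,0,0,0.024,0.005,0.064,0,0,0,0,0.028,0.008,0.064,0,0,0,0,0.03,0.0115,0.064,0,0,0,0,0.03,0.0125,0.064,0,0,0,0,0.03,0.0125,0.064,0,0,0,0],
)

```text
t: 3.98
tool_pos: [0.608, 0.2554, 0.0356]
orientation: [-2.335, -2.102, -0.0]
force: [-1.4, 0.9, 2.7]
opening: 0.0006
gripper_force: 1.1
```

Run:
```python
from h import *
p,R,s=pose();print(s['force'],s['q'])
im,d=snap('top','top2.png');sn,_=snap('wrist')
a=cv2.resize(im[175:285,145:225],None,fx=4,fy=4,interpolation=cv2.INTER_CUBIC)
b=sn;b=cv2.resize(b,(560,420))
o=np.zeros((440,800,3),np.uint8);o[:,:320]=a;o[:360,320:]=cv2.resize(b,(480,360));cv2.imwrite('pics/c2.png',o[:,:,::-1])
ey=FR.as_matrix()[:,1];ex=FR.as_matrix()[:,0];P=FO-.074*ex
for X,Y,z in [(.0335,-.015,.09),(.0335,-.015,.0355)]:
    print(delta(P+X*ex+Y*ey+[0,0,z],ex,[0,0,-1]))
```

```text
[-1.37717252  0.89501478  2.67421542] [3.19767706e-01 4.46486795e-01 1.47703847e+00 4.90842757e-04
 1.21792269e+00 4.24624425e-01]
[-0.03   -0.0931 -0.0544 -0.     -0.0003 -0.0003]
[-0.03   -0.0931  0.0001 -0.     -0.0003 -0.0003]
```

View pics/c2.png

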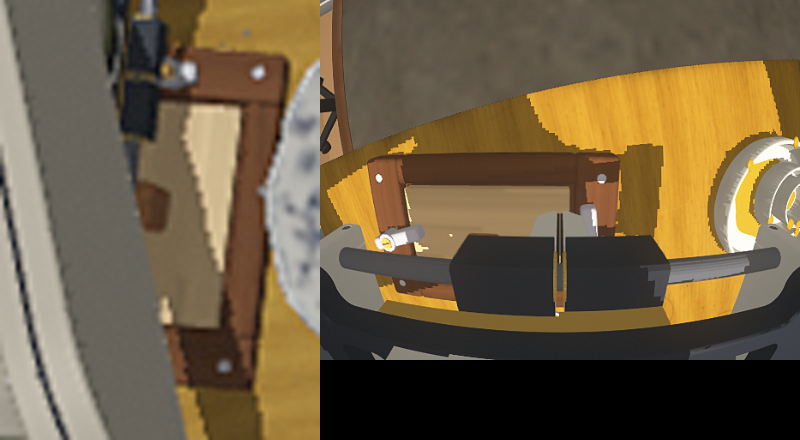

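The view shows the far bar now along the short side, at (590,220) in the wrist panel. The near bar is at (400,238). I do that one next, mirrored.

Emit:
move_arm(
  deltas=[0,-0.008,-0.02,0,0,0,0,0,-0.01,-0.054,0,0,0,0,-0.03,-0.06,-0.054,0,0,0,0,-0.03,-0.093,-0.054,0,0,0,0,-0.03,-0.093,-0.03,0,0,0,0,-0.03,-0.093,0,0,0,0,0,-0.03,-0.093,0,0,0,0,0,-0.022,-0.093,0,0,0,0,0,-0.014,-0.093,0,0,0,0,0,-0.006,-0.098,0,0,0,0,0,-0.002,-0.101,0,0,0,0,0,0,-0.106,0,0,0,0,0],
)

```text
t: 5.58
tool_pos: [0.503, 0.2672, 0.0363]
orientation: [2.334, 2.102, 0.003]
force: [2.0, 0.1, 1.7]
opening: 0.0008
gripper_force: 1.3
```

Emit:
move_arm(
  deltas=[0,0,0,0,0,0,0,0,0.008,-0.03,0,0,0,0,0,0.03,-0.09,0,0,0,0,0,0.03,-0.09,0,0,0,0],
)

```text
t: 6.08
tool_pos: [0.5366, 0.2641, 0.1315]
orientation: [2.333, 2.099, 0.014]
force: [0.3, 0.9, -0.2]
opening: 0.0006
gripper_force: 0.0
```

Run:
```python
from h import *
p,R,s=pose();print(p,s['q'])
sn,d=snap('wrist','w3.png');print(d[200:420:60,100:500:100])
```

```text
[0.53658542 0.26408668 0.13150363] [ 3.71676223e-01  1.81300171e-01  1.61391053e+00 -5.90596181e-05
  1.33685622e+00  4.77482883e-01]
[[0.2929402  0.272455   0.27553907 0.27411574]
 [0.6646169  0.2890258  0.15988916 0.31195125]
 [0.0744248  0.06712954 0.06682102 0.06686659]
 [0.05833418 0.06291616 0.06532254 0.0610004 ]]
```

View pics/w3.png

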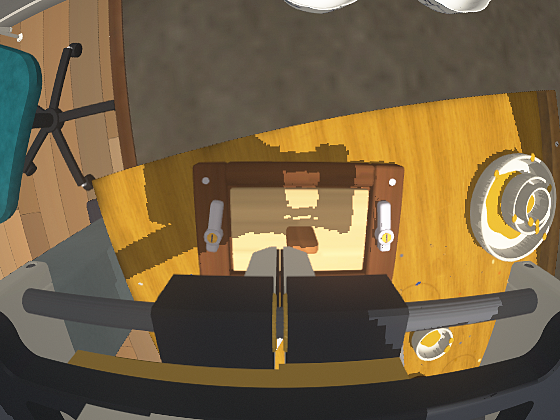

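Both bars at (214,225) and (384,225) now lie along the short sides. I check their angles by depth and compute the grasp.

```bash
cat >> h.py <<'E'
def wworld(d,p,R):
    m=robot.camera_model('wrist');K=np.array(m['K']);T=np.array(m['tool_from_camera'])
    v,u=np.mgrid[:420,:560];x=(u-K[0,2])/K[0,0];y=(v-K[1,2])/K[1,1];r=np.hypot(x,y)+1e-9
    k=np.tan(np.minimum(r,1.5))/r
    c=np.stack([x*k*d,y*k*d,d],-1)@T[:3,:3].T+T[:3,3]
    w=R.apply(c.reshape(-1,3)).reshape(c.shape)+p;w[(d<=0)|(r>1.4)]=np.nan;return w
E
python3 - <<'E'
from h import *
p,R,s=pose();sn,d=snap('wrist');w=wworld(d,p,R)
def box(u0,u1,v0,v1,z0,z1,nm):
    q=w[v0:v1,u0:u1].reshape(-1,3);q=q[(q[:,2]>z0)&(q[:,2]<z1)]
    if len(q)<5: print(nm,len(q));return
    r=cv2.minAreaRect(q[:,:2].astype(np.float32)*1000);print(nm,len(q),np.round(r[0],1),np.round(r[1],1),round(r[2],1),np.median(q[:,2]).round(4))
box(200,228,190,255,.027,.04,'near');box(370,400,190,255,.027,.04,'far');box(284,320,222,254,.045,.07,'pull');box(190,410,160,280,.012,.026,'frame')
ex=FR.as_matrix()[:,0];ey=FR.as_matrix()[:,1]
al=np.radians(50);z=np.sin(al)*ex-np.cos(al)*np.array([0,0,1])
G=FO+[0,0,.043]   # grasp point
for back in (.08,0):
    print(delta(G+.008*z-back*z,-ey,z), (G+.008*z-back*z).round(4))
E
```

```text
near 696 [480.5 260.7] [43.7 15.5] 81.5 0.0329
far 667 [626.6 244.5] [43.5 14.5] 84.8 0.0328
pull 461 [552.4 245.4] [11.4 22.8] 84.2 0.0551
frame 18765 [553.2 250.9] [108.2 184.1] 83.5 0.0185
[-0.0148 -0.0323  0.0368 -0.6808  0.6805  1.4606] [0.4991 0.2518 0.0893]
[-0.0148  0.029   0.0883 -0.6808  0.6805  1.4606] [0.5601 0.2454 0.0379]
```

```bash
sed -i 's/FO=np.array(\[.554,.246,0\])/FO=np.array([.5533,.2457,0])/' h.py
python3 - <<'E'
from h import *
ex=FR.as_matrix()[:,0];ey=FR.as_matrix()[:,1]
al=np.radians(50);z=np.sin(al)*ex-np.cos(al)*np.array([0,0,1])
print(delta([.47,.272,.16],-ey,z))
E
```

```text
[ 0.0023 -0.0633 -0.0339 -0.6808  0.6805  1.4606]
```

Emit:
move_arm(
  deltas=[0.002,-0.063,-0.034,-0.681,0.681,1.461,0.4,0.002,-0.063,-0.034,-0.681,0.681,1.461,0.4,0.002,-0.063,-0.034,-0.681,0.681,1.461,0.4,0.002,-0.063,-0.034,-0.681,0.681,1.461,0.4,0.002,-0.063,-0.034,-0.681,0.681,1.461,0.4,0.002,-0.063,-0.034,-0.681,0.681,1.461,0.4,0.002,-0.063,-0.034,-0.681,0.681,1.461,0.4,0.002,-0.063,-0.034,-0.681,0.681,1.461,0.4,0.002,-0.063,-0.034,-0.681,0.681,1.461,0.4,0.002,-0.063,-0.034,-0.681,0.681,1.461,0.4,0.002,-0.063,-0.034,-0.681,0.681,1.461,0.4,0.002,-0.063,-0.034,-0.681,0.681,1.461,0.4],
)

```text
t: 7.68
tool_pos: [0.4796, 0.2276, 0.1837]
orientation: [2.879, -0.067, 1.242]
force: [0.4, -0.3, 0.5]
opening: 0.0368
gripper_force: 0.0
```

Run:
```python
from h import *
ex=FR.as_matrix()[:,0];ey=FR.as_matrix()[:,1]
al=np.radians(50);z=np.sin(al)*ex-np.cos(al)*np.array([0,0,1])
G=FO+[0,0,.043]
p,R,s=pose();print(p,s['q'],R.as_matrix().round(3))
for back in (.08,.03,0): print(delta(G+.008*z-back*z,-ey,z))
```

```text
[0.47963358 0.22757384 0.18373884] [ 0.67323739 -0.61030332  2.409619   -0.71408013  0.80105462  2.65713382] [[ 0.685 -0.041  0.727]
 [-0.037 -0.999 -0.022]
 [ 0.727 -0.012 -0.686]]
[-0.0567 -0.0235  0.078  -0.0555  0.0586  0.033 ]
[-0.0538 -0.0207  0.1278 -0.0555  0.0586  0.033 ]
[-0.0521 -0.019   0.1577 -0.0555  0.0586  0.033 ]
```

```bash
cat > kin.py <<'E'
import numpy as np
from scipy.optimize import least_squares
from scipy.spatial.transform import Rotation as Ro
LO=np.array([-2.96,-.89,.02,-1.34,0,-2.66]);HI=np.array([2.96,2.26,2.5,4.48,2.73,2.66])
def fk(q,P,s4=1):
    a1,lat,h,L1,ae,L2,d=P
    E=lambda ax,x:Ro.from_euler(ax,x)
    R1=E('z',q[0]);R2=R1*E('y',q[1]);R3=R2*E('y',q[2]);R4=R3*E('z',s4*q[3]);R5=R4*E('y',q[4]);R6=R5*E('z',q[5]+np.pi/2)
    return R1.apply([a1,lat,h])+R2.apply([0,0,L1])+R3.apply([ae,0,L2])+R5.apply([0,0,d]),R6
D=[([1.19061,.13037,1.488188,0,1.522987,-.085384],[.174306,.574141,.22966]),
([.319768,.446487,1.477038,.00049,1.217923,.424624],[.608,.2554,.0356]),
([.371676,.1813,1.613911,0,1.336856,.477483],[.536585,.264087,.131504]),
([.673237,-.610303,2.40962,-.71408,.801055,2.657134],[.479634,.227574,.183739])]
def fit(s4):
    return least_squares(lambda P:np.concatenate([fk(q,P,s4)[0]-p for q,p in D])*1000,[0,.05,.3,.4,0,.4,.25])
def ik(p,R,P,q0):
    best=None
    for k in range(12):
        st=np.clip(np.array(q0)+(0 if k==0 else np.random.default_rng(k).normal(0,.6,6)),LO+.01,HI-.01)
        def f(q):
            x,r=fk(q,P,S4);return np.r_[(x-p)*10,(r.inv()*R).as_rotvec(),1e-3*(q-q0)]
        r=least_squares(f,st,bounds=(LO,HI))
        if best is None or r.cost<best.cost-1e-6: best=r
    x,r=fk(best.x,P,S4);return best.x,np.linalg.norm(x-p)*1000,np.degrees((r.inv()*R).magnitude())
F={s:fit(s) for s in (1,-1)};S4=min(F,key=lambda s:F[s].cost);PP=F[S4].x
def frame(y,z):
    y=np.array(y,float);z=np.array(z,float);z/=np.linalg.norm(z);y-=z*(y@z);y/=np.linalg.norm(y)
    return Ro.from_matrix(np.stack([np.cross(y,z),y,z],1))
E
python3 - <<'E'
from h import *;from kin import *
for s in F: print(s,F[s].cost,F[s].x.round(4))
p,R,s=pose();print(fk(s['q'],PP,S4)[1].as_matrix().round(3))
ex=FR.as_matrix()[:,0];ey=FR.as_matrix()[:,1];up=np.array([0,0,1])
az=np.radians(36.3);e=np.array([np.cos(az),np.sin(az),0]);f=np.array([-e[1],e[0],0])
seat=.2863*e-.463*f+[0,0,.062]; n=(e+up)/2**.5
Gs=seat+n*(.043-.009-.0045-.0)  # grasp point same on board (board underside at .009 in frame)
for al in (20,30,40,50):
  for sg in (1,-1):
    a=np.radians(al);z=np.sin(a)*ex-np.cos(a)*up
    b=np.radians(al-45);zr=np.sin(b)*e-np.cos(b)*up
    out=[]
    for lift in (0,.06):
        out.append(ik(FO+[0,0,.043+lift]+.008*z,frame(sg*ey,z),PP,s['q']))
        out.append(ik(Gs+[0,0,lift]+.008*zr,frame(sg*f,zr),PP,np.array([-.2,.3,1.5,0,1.3,sg*-1.5])))
    print(al,sg,[(q.round(2).tolist(),round(x,1),round(y,1)) for q,x,y in out])
E
```

```text
1 0.00041927091898313846 [1.000e-04 5.120e-02 3.181e-01 3.691e-01 6.160e-02 5.533e-01 3.664e-01]
-1 8633.454876476535 [ 0.0316  0.0345 -0.248  -0.0358 -0.3421  0.5368 -0.2245]
[[ 0.685 -0.041  0.727]
 [-0.037 -0.999 -0.022]
 [ 0.727 -0.012 -0.686]]
20 1 [([0.44, 0.09, 1.95, -0.25, 0.81, -0.88], np.float64(0.0), np.float64(0.0)), ([-0.24, 0.42, 1.5, -0.33, 1.52, -2.37], np.float64(0.0), np.float64(0.0)), ([0.44, 0.0, 1.92, -0.22, 0.93, -0.92], np.float64(0.0), np.float64(0.0)), ([-0.24, 0.36, 1.46, -0.33, 1.61, -2.4], np.float64(0.0), np.float64(0.0))]
20 -1 [([0.44, 0.09, 1.95, -0.25, 0.81, 2.26], np.float64(0.0), np.float64(0.0)), ([-0.24, 0.42, 1.5, -0.33, 1.52, 0.77], np.float64(0.0), np.float64(0.0)), ([0.44, 0.0, 1.92, -0.22, 0.93, 2.22], np.float64(0.0), np.float64(0.0)), ([-0.24, 0.36, 1.46, -0.33, 1.61, 0.74], np.float64(0.0), np.float64(0.0))]
30 1 [([0.5, 0.03, 2.07, -0.49, 0.66, -0.63], np.float64(0.0), np.float64(0.0)), ([-0.31, 0.3, 1.61, -0.21, 1.39, -2.46], np.float64(0.0), np.float64(0.0)), ([0.5, -0.08, 2.05, -0.42, 0.77, -0.72], np.float64(0.0), np.float64(0.0)), ([
[... 911 characters left out ...]
oat64(1.6)), ([-0.4, 0.12, 1.67, -0.08, 1.39, 0.56], np.float64(0.0), np.float64(0.0))]
50 1 [([0.64, 0.04, 2.25, -1.34, 0.56, 0.27], np.float64(0.1), np.float64(0.5)), ([-0.47, 0.1, 1.81, 0.05, 1.19, -2.66], np.float64(0.6), np.float64(2.6)), ([0.64, -0.12, 2.26, -1.14, 0.61, 0.03], np.float64(0.0), np.float64(0.0)), ([-0.47, 0.03, 1.77, 0.05, 1.3, -2.66], np.float64(0.6), np.float64(2.4))]
50 -1 [([0.48, -0.07, 2.25, -0.73, 0.4, 2.66], np.float64(2.9), np.float64(12.3)), ([-0.49, 0.1, 1.82, 0.08, 1.19, 0.41], np.float64(0.0), np.float64(0.0)), ([0.52, -0.2, 2.26, -0.73, 0.51, 2.66], np.float64(2.2), np.float64(9.0)), ([-0.49, 0.03, 1.77, 0.08, 1.3, 0.42], np.float64(0.0), np.float64(0.0))]
```

```bash
cat > clear.py <<'E'
from h import *;from kin import *
w=np.load('topw.npy');pl=w[165:275,205:305].reshape(-1,3);pl=pl[(pl[:,2]>.03)&(pl[:,1]>-.05)&~((pl[:,1]>.17)|((pl[:,0]>.66)))]
ex=FR.as_matrix()[:,0];ey=FR.as_matrix()[:,1];up=np.array([0,0,1])
def clr(G,z,sg=1):
    R=frame(sg*ey,z);q=R.inv().apply(pl-G)   # grasp-frame coords
    dx=np.maximum(abs(q[:,0])-.0375,0);dy=np.maximum(abs(q[:,1])-.094,0);dz=np.maximum(q[:,2]+.065,0)
    return np.sqrt(dx**2+dy**2+dz**2).min()*1000
E
python3 - <<'E'
from clear import *
for al in (30,40,45,50):
    a=np.radians(al);z=np.sin(a)*ex-np.cos(a)*up
    print(al,[round(clr(FO+[0,0,.043]+np.array(o),z),1) for o in [(0,0,0),(0,0,.014),(-.01,.03,.03),(-.01,.06,.06)]])
a=np.radians(45);z=np.sin(a)*ex-np.cos(a)*up
p,R,s=pose()
print(ik(FO+[0,0,.043]+.008*z,frame(ey,z),PP,np.array([.6,0,2.2,-1,.55,0])))
for T in ([.46,.28,.17],[.47,.27,.14]):print(ik(np.array(T),frame(ey,z),PP,np.array([.6,0,2.2,-1,.55,0])))
# retake: board on rest, closing along n, tool z downslope
az=np.radians(36.3);e=np.array([np.cos(az),np.sin(az),0]);f=np.array([-e[1],e[0],0])
seat=.2863*e-.463*f+[0,0,.062]; n=(e+up)/2**.5;dn=(e-up)/2**.5
for sg in(1,-1):
  for b in (45,30):
    zz=np.sin(np.radians(b))*e-np.cos(np.radians(b))*up
    print(sg,b,ik(seat-.042*dn+.008*zz,frame(sg*n,zz),PP,np.array([-.6,0,2.,0,.6,0])))
E
```

```text
30 [np.float64(0.0), np.float64(0.0), np.float64(23.2), np.float64(55.4)]
40 [np.float64(0.0), np.float64(0.0), np.float64(25.6), np.float64(57.6)]
45 [np.float64(3.1), np.float64(0.0), np.float64(26.6), np.float64(58.9)]
50 [np.float64(5.0), np.float64(1.2), np.float64(27.9), np.float64(60.6)]
(array([ 0.60836901,  0.01634573,  2.22134478, -1.11843222,  0.5401915 ,
        0.03335088]), np.float64(6.377323369269539e-06), np.float64(2.655200283377222e-05))
(array([ 0.84858682, -0.39888366,  2.28287049, -0.8120646 ,  0.91807726,
       -0.21776429]), np.float64(2.999106520009348e-05), np.float64(3.74319816193417e-05))
(array([ 0.80964743, -0.35444075,  2.31067728, -0.84909385,  0.84232539,
       -0.18060035]), np.float64(2.7645297499009013e-05), np.float64(3.401640392998183e-05))
1 45 (array([-1.04116759,  0.05519508,  2.06495681,  0.83141609,  1.2591278 ,
       -2.04161874]), np.float64(4.990903418314186e-05), np.float64(0.0002311896198048184))
1 30 (array([-0.88085602, -0.03195814,  2.02900064,  0.57113227,  1.1769742 ,
       -1.74745315]), np.float64(4.435739046979516e-05), np.float64(0.00020082031212338204))
-1 45 (array([-1.04116961,  0.05519621,  2.06495772,  0.83141936,  1.25912857,
        1.0999669 ]), np.float64(2.2879563451417718e-05), np.float64(6.734512455449718e-05))
-1 30 (array([-0.8808587 , -0.03195757,  2.02900161,  0.57113639,  1.17697482,
        1.3941317 ]), np.float64(2.892718889233925e-05), np.float64(9.420621923572763e-05))
```

Run:
```python
from h import *
w=np.load('topw.npy')
for x in np.arange(.40,.76,.04):
    r=[]
    for y in np.arange(.28,.56,.02):
        q=w[(abs(w[...,0]-x)<.02)&(abs(w[...,1]-y)<.01)]
        r.append(int(round(1000*np.nanpercentile(q[:,2],95))) if len(q) else -99)
    print(round(x,2),r)
```

```text
0.4 [1, 1, 2, -64, -64, -63, -63, -64, -63, -64, -63, -63, -63, -64, -64]
0.44 [1, 1, 2, -64, -63, -63, -63, -64, -63, -63, -63, -63, -64, -63, -63]
0.48 [22, 22, 20, -13, -63, -63, -63, -64, -64, -63, -63, -63, -63, -64, -63]
0.52 [20, 22, 3, 2, -63, -63, -63, -63, -63, -63, -64, -64, -63, -63, -63]
0.56 [21, 22, 2, 1, -63, -63, -64, -63, -63, -13, -14, -14, -13, -12, -62]
0.6 [22, 21, 2, 2, -64, -63, -63, -63, -13, -19, -55, -56, -55, -15, -9]
0.64 [22, 21, 2, 1, -63, -63, -63, -63, -63, -13, -13, -12, -12, -10, -12]
0.68 [2, 1, 2, 2, 1, -63, -63, -63, -63, -64, -62, -12, -14, -46, -63]
0.72 [2, 2, 1, 2, 2, -63, -63, -63, -63, -13, -20, -55, -43, -15, -9]
```

The left side drops off, and the plate leaves no room for a y-closing grip in the frame. So I lift with an x-closing grip, set the board down flat in the free area near (0.50,-0.067), regrasp it tilted, then lay it on the rest.

Run:
```python
from clear import *
p,R,s=pose()
print('above',delta([.545,.27,.19],ex,-up))
b=(np.array([.545,.27,.19]),frame(ex,-up),None)
print('grasp',delta(FO+[0,0,.035],ex,-up,b))
w=np.load('topw.npy')
m=(w[...,0]>.43)&(w[...,0]<.57)&(w[...,1]>-.115)&(w[...,1]<-.02);print('free max z',np.nanmax(w[m][:,2]))
for y in (-.12,-.1,-.03,-.01,.01): 
    q=w[(abs(w[...,1]-y)<.01)&(w[...,0]>.4)&(w[...,0]<.6)];print(y,np.nanpercentile(q[:,2],99).round(3),q[np.nanargmax(q[:,2])].round(3))
C=np.array([.50,-.067,0]);q0=np.array([-.1,.1,1.9,0,.9,1.5])
ex=np.array([1,0,0]);ey=np.array([0,1,0])
for al in (25,35,45):
    a=np.radians(al);z=np.sin(a)*ex-np.cos(a)*up
    for h in (0,.1):
        r=ik(C+[0,0,.034+h]+.008*z,frame(-ey,z),PP,q0);print(al,h,r[0].round(2),r[1:],clr(C+[0,0,.034+h],z))
```

```text
above [ 0.0478 -0.0452  0.0423  0.6022 -0.6601 -1.4215]
grasp [-0.0233  0.0108  0.155   0.      0.      0.    ]
free max z 0.006088076511214641
-0.12 0.015 [ 0.577 -0.12   0.017]
-0.1 0.002 [ 0.477 -0.091  0.004]
-0.03 0.007 [ 0.425 -0.035  0.009]
-0.01 0.057 [ 0.598 -0.001  0.063]
0.01 0.071 [0.597 0.018 0.074]
25 0 [-0.33 -0.3   2.36  0.22  0.69  1.09] (np.float64(3.7055217940340854e-05), np.float64(0.00012560807504045612)) 13.195738379946885
25 0.1 [-0.33 -0.49  2.29  0.17  0.94  1.16] (np.float64(4.04779853850849e-05), np.float64(9.731184229272433e-05)) 109.29693219182919
35 0 [-0.39 -0.42  2.5   0.44  0.54  0.86] (np.float64(0.4774318290695411), np.float64(0.8608030964882228)) 9.285678755405737
35 0.1 [-0.39 -0.67  2.46  0.31  0.8   1.02] (np.float64(6.215526013248355e-05), np.float64(0.00016391315214944939)) 99.63434802897487
45 0 [-0.47 -0.39  2.5   0.65  0.57  0.6 ] (np.float64(5.2211221003285475), np.float64(9.253422152301294)) 7.473320747016109
45 0.1 [-0.45 -0.7   2.5   0.44  0.79  0.88] (np.float64(3.3432104808766905), np.float64(6.667752534364968)) 88.97532951649427
```

Emit:
move_arm(
  deltas=[0.048,-0.045,0.042,0.602,-0.66,-1.422,0.5,0.048,-0.045,0.042,0.602,-0.66,-1.422,0.5,0.048,-0.045,0.042,0.602,-0.66,-1.422,0.5,0.048,-0.045,0.042,0.602,-0.66,-1.422,0.5,0.048,-0.045,0.042,0.602,-0.66,-1.422,0.5,0.048,-0.045,0.042,0.602,-0.66,-1.422,0.5,0.048,-0.045,0.042,0.602,-0.66,-1.422,0.5,0.048,-0.045,0.042,0.602,-0.66,-1.422,0.5,0.048,-0.045,0.042,0.602,-0.66,-1.422,0.5,0.048,-0.045,0.042,0.602,-0.66,-1.422,0.5,0.048,-0.045,0.042,0.602,-0.66,-1.422,0.5,0.048,-0.045,0.042,0.602,-0.66,-1.422,0.5],
)

```text
t: 9.18
tool_pos: [0.5453, 0.2711, 0.1913]
orientation: [2.336, 2.101, 0.003]
force: [-0.4, -0.2, 0.6]
opening: 0.0466
gripper_force: 0.0
```

Run:
```python
from clear import *
print(pose()[0],delta(FO+[0,0,.035],ex,-up))
```

```text
[0.54525867 0.2710955  0.19128518] [-0.0246  0.0105  0.1563  0.0014 -0.0013 -0.0013]
```

Emit:
move_arm(
  deltas=[-0.0245,0.0105,0.03,0,0,0,0.5,-0.0245,0.0105,0.09,0,0,0,0.5,-0.0245,0.0105,0.14,0,0,0,0.5,-0.0245,0.0105,0.156,0,0,0,0.5,-0.0245,0.0105,0.156,0,0,0,0.5,-0.0245,0.0105,0.156,0,0,0,0,-0.0245,0.0105,0.156,0,0,0,0,-0.0245,0.0105,0.156,0,0,0,0,-0.0245,0.0105,0.156,0,0,0,0],
  squeeze=30,
)

```text
t: 10.3
tool_pos: [0.5552, 0.2462, 0.0386]
orientation: [2.332, 2.102, 0.008]
force: [-1.5, -0.4, 7.3]
opening: 0.0237
gripper_force: 30.0
```

Emit:
move_arm(
  deltas=[0,0,-0.006,0,0,0,0,0,0,-0.014,0,0,0,0,0,0,-0.03,0,0,0,0,0.02,0,-0.08,0,0,0,0,0.03,0,-0.14,0,0,0,0,0.03,0,-0.2,0,0,0,0,0.03,0,-0.22,0,0,0,0],
)

```text
t: 11.18
tool_pos: [0.5586, 0.2763, 0.2636]
orientation: [2.33, 2.101, 0.017]
force: [0.5, -0.3, -1.9]
opening: 0.0241
gripper_force: 30.0
```

Run:
```python
from clear import *
p,R,s=pose();print(p,s['opening'],s['gripper_force'],s['force'])
x=np.array([1.,0,0])
print('mid',delta([.52,.08,.26],x,-up));print('over',delta([.51,-.067,.15],x,-up))
```

```text
[0.55864598 0.27629348 0.26361438] 0.024103474588784365 29.99234050512314 [ 0.52115641 -0.30083483 -1.86055255]
mid [-0.1992 -0.0182  0.0023  0.0105 -0.0049 -0.1033]
over [-0.3471 -0.0141  0.1116  0.0105 -0.0049 -0.1033]
```

Emit:
move_arm(
  deltas=[-0.06,-0.018,0.002,0,0,0,0,-0.12,-0.018,0.002,0.01,-0.005,-0.103,0,-0.18,-0.018,0.002,0.01,-0.005,-0.103,0,-0.24,-0.016,0.002,0.01,-0.005,-0.103,0,-0.3,-0.014,0.002,0.01,-0.005,-0.103,0,-0.347,-0.014,0.02,0.01,-0.005,-0.103,0,-0.347,-0.014,0.08,0.01,-0.005,-0.103,0,-0.347,-0.014,0.14,0.01,-0.005,-0.103,0,-0.347,-0.014,0.18,0.01,-0.005,-0.103,0,-0.347,-0.014,0.2,0.01,-0.005,-0.103,0,-0.347,-0.014,0.2,0.01,-0.005,-0.103,0],
)

```text
t: 12.55
tool_pos: [0.5049, -0.0677, 0.0538]
orientation: [-2.217, -2.215, 0.017]
force: [-0.1, 0.1, -1.2]
opening: 0.0237
gripper_force: 30.0
```

Run:
```python
from clear import *
p,R,s=pose();print(p,R.as_matrix().round(3).tolist(),s['force'])
im,d=snap('top','top4.png');im2,d2=snap('scene')
o=np.hstack([cv2.resize(im[150:320,150:450],(480,272)),cv2.resize(im2[150:320,200:400],(320,272))]);cv2.imwrite('pics/c4.png',o[:,:,::-1])
```

```text
[ 0.50491881 -0.06770985  0.05379417] [[0.001, 1.0, -0.013], [1.0, -0.001, -0.002], [-0.002, -0.013, -1.0]] [-0.07050611  0.09340119 -1.20219398]
```

View pics/c4.png

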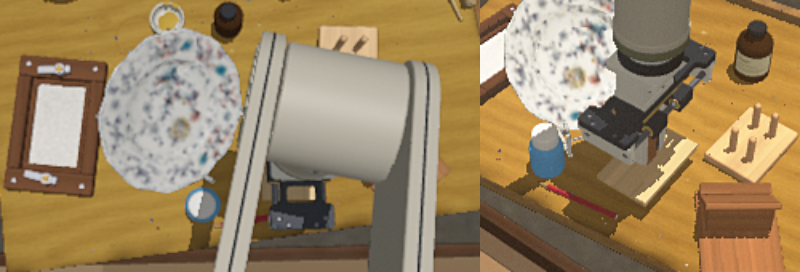

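The frame is empty with its buttons aside, and the board hangs level just clear of the pencil. I lower it and release.

Emit:
move_arm(
  deltas=[0,0.008,0.012,0,0,0,0,0,0.008,0.018,0,0,0,0,0,0.008,0.022,0,0,0,0,0,0.008,0.023,0,0,0,0,0,0.008,0.023,0,0,0,0],
)

```text
t: 13.28
tool_pos: [0.5153, -0.0683, 0.0335]
orientation: [-2.22, -2.219, 0.012]
force: [-0.3, -0.6, -1.7]
opening: 0.0239
gripper_force: 30.0
```

Emit:
move_arm(
  deltas=[0,0,0.002,0,0,0,0,0,0,0.004,0,0,0,0,0,0,0.004,0,0,0,0],
)

```text
t: 13.65
tool_pos: [0.5155, -0.0685, 0.0298]
orientation: [-2.22, -2.219, 0.012]
force: [-3.2, -0.5, 4.5]
opening: 0.0238
gripper_force: 30.0
```

Emit:
move_arm(
  deltas=[0,0,0,0,0,0,0.5,0,0,0,0,0,0,0.5,0,0,-0.02,0,0,0,0.5,0,0,-0.08,0,0,0,0.5,0,0,-0.14,0,0,0,0.5,0,0,-0.17,0,0,0,0.5,0,0,-0.17,0,0,0,0.5],
)

```text
t: 14.52
tool_pos: [0.5186, -0.0681, 0.2027]
orientation: [2.22, 2.219, -0.007]
force: [0.2, -0.4, -0.4]
opening: 0.0465
gripper_force: 0.0
```

Run:
```python
from clear import *
x=np.array([1.,0,0]);y=np.array([0,1.,0]);a=np.radians(25);z=np.sin(a)*x-np.cos(a)*up
p,R,s=pose();d=snap('wrist')[1];w=wworld(d,p,R).reshape(-1,3)
m=(w[:,2]>.038)&(w[:,2]<.055)&(abs(w[:,0]-.515)<.03)&(abs(w[:,1]+.068)<.03);q=w[m];print(p,len(q),cv2.minAreaRect(q[:,:2].astype(np.float32)*1000) if len(q) else '')
G=np.array([.5155,-.0685,.036]);T=G+.008*z
print('above',delta(T-.09*z,-y,z));b=(T-.09*z,frame(-y,z),None);print(delta(T,-y,z,b))
for k in(0,.09):print(ik(T-k*z,frame(-y,z),PP,np.array([-.3,-.3,2.3,.2,.7,1.1])))
```

```text
[ 0.51860525 -0.06809019  0.20273406] 298 ((515.2869262695312, -69.55802154541016), (23.043508529663086, 11.496503829956055), 1.427695631980896)
above [-4.0000e-04 -3.6000e-02  9.0100e-02 -3.4330e-01  3.4950e-01  1.5432e+00]
[0.   0.   0.09 0.   0.   0.  ]
(array([-0.32461018, -0.25363485,  2.31387632,  0.21692419,  0.67675584,
        1.1046144 ]), np.float64(2.3012189234329217e-06), np.float64(2.6302103674902955e-06))
(array([-0.36136839, -0.55500253,  2.36195566,  0.18723956,  0.93179103,
        1.12825519]), np.float64(1.8604259183967535e-05), np.float64(1.0122778272205258e-05))
```

Emit:
move_arm(
  deltas=[0,0,0,-0.343,0.35,1.543,0.4,0,0,0,-0.343,0.35,1.543,0.4,0,0,0,-0.343,0.35,1.543,0.4,0,0,0,-0.343,0.35,1.543,0.4,0,0,0,-0.343,0.35,1.543,0.4,0,-0.036,0.05,-0.343,0.35,1.543,0.4,0,-0.036,0.09,-0.343,0.35,1.543,0.4,0,-0.036,0.09,-0.343,0.35,1.543,0.4,0,-0.036,0.09,-0.343,0.35,1.543,0.4,0,-0.036,0.09,-0.343,0.35,1.543,0.4,0,-0.036,0.09,-0.343,0.35,1.543,0.4],
)

```text
t: 15.95
tool_pos: [0.4794, -0.0678, 0.1087]
orientation: [-3.067, -0.004, -0.674]
force: [1.0, -0.1, 0.4]
opening: 0.0371
gripper_force: 0.0
```

Run:
```python
from clear import *
x=np.array([1.,0,0]);y=np.array([0,1.,0]);a=np.radians(25);z=np.sin(a)*x-np.cos(a)*up
p,R,s=pose();G=np.array([.5155,-.069,.036]);T=G+.008*z
print(p,s['q'].round(3),delta(T,-y,z))
```

```text
[ 0.47941301 -0.06776491  0.10870704] [-0.361 -0.554  2.363  0.187  0.934  1.126] [ 0.0023  0.0014  0.0891 -0.0018  0.004   0.0023]
```

Emit:
move_arm(
  deltas=[0.002,0.001,0.05,0,0,0,0.4,0.002,0.001,0.08,0,0,0,0.4,0.002,0.001,0.089,0,0,0,0.4,0.002,0.001,0.089,0,0,0,0.4,0.002,0.001,0.089,0,0,0,0,0.002,0.001,0.089,0,0,0,0,0.002,0.001,0.089,0,0,0,0,0.002,0.001,0.089,0,0,0,0],
  squeeze=45,
)

```text
t: 16.95
tool_pos: [0.5196, -0.0691, 0.0306]
orientation: [-3.067, -0.0, -0.678]
force: [-5.3, -0.7, 8.2]
opening: 0.0117
gripper_force: 45.0
```

Run:
```python
from clear import *
p,R,s=pose();print(p,s['q'].round(3),s['opening'],R.as_matrix().round(3).tolist())
# board pose in tool: center of board, board axes = world
c=np.array([.5153,-.0693,.0045]);print('board c in tool',R.inv().apply(c-p))
```

```text
[ 0.51958259 -0.06913341  0.03060748] [-0.326 -0.254  2.31   0.216  0.683  1.104] 0.011668047358564727 [[0.907, 0.0, 0.422], [0.0, -1.0, 0.0], [0.422, -0.0, -0.907]]
board c in tool [-0.01489295  0.00017542  0.02186637]
```

```bash
cat > rest.py <<'E'
from clear import *
az=np.radians(36.3);e=np.array([np.cos(az),np.sin(az),0]);f=np.array([-e[1],e[0],0])
seat=.2863*e-.463*f+[0,0,.062]; n=(e+up)/2**.5;dn=(e-up)/2**.5
RB=Ro.from_matrix(np.stack([dn,f,n],1))
R0=Ro.from_matrix([[0.907,0,.422],[0,-1,0],[.422,0,-.907]]);ct=np.array([-.0149,0,.0219])
def tcp(center): R=RB*R0;return center-R.apply(ct),R
def to(center,base=None):
    P,R=tcp(center);p,r,_=pose() if base is None else base
    return np.r_[r.inv().apply(P-p),(r.inv()*R).as_rotvec()].round(4)
E
python3 - <<'E'
from rest import *
print(seat)
A=seat+.09*up-.008*dn
print('A',to(A)); P,R=tcp(A);print(P,ik(P,R,PP,np.array([-.25,.35,1.5,-.3,1.5,.7])))
P2,R2=tcp(seat);print(P2,ik(P2,R2,PP,np.array([-.25,.35,1.5,-.3,1.5,.7])))
E
```

```text
[ 0.50483937 -0.20365142  0.062     ]
A [ 0.0583  0.1251 -0.1301  0.0273 -0.7584 -0.6488]
[ 0.51761172 -0.1942692   0.17312169] (array([-0.27266448,  0.25816073,  1.48873935, -0.27351536,  1.61438878,
        0.68290974]), np.float64(3.2159829190877448e-06), np.float64(3.996759853543216e-06))
[ 0.52217074 -0.19092026  0.07746484] (array([-0.2656182 ,  0.36139629,  1.5474705 , -0.27340632,  1.46025111,
        0.73319815]), np.float64(1.8835785775462697e-06), np.float64(5.125662679730221e-06))
```

Emit:
move_arm(
  deltas=[0.008,0,-0.018,0,0,0,0,0.03,0,-0.065,0,0,0,0,0.055,0,-0.118,0,0,0,0,0.075,0.02,-0.16,0.005,-0.15,-0.13,0,0.075,0.06,-0.16,0.01,-0.3,-0.26,0,0.07,0.1,-0.15,0.016,-0.45,-0.39,0,0.06,0.125,-0.14,0.022,-0.6,-0.52,0,0.058,0.125,-0.13,0.027,-0.758,-0.649,0,0.058,0.125,-0.13,0.027,-0.758,-0.649,0,0.058,0.125,-0.13,0.027,-0.758,-0.649,0],
)

```text
t: 18.2
tool_pos: [0.5173, -0.1932, 0.1713]
orientation: [2.843, 0.933, -0.503]
force: [-0.0, 0.6, -1.7]
opening: 0.0116
gripper_force: 45.0
```

Run:
```python
from rest import *
p,R,s=pose();print(p,s['opening'],s['gripper_force'],s['force'])
print('A',to(seat+.09*up-.008*dn));print('B',to(seat+.015*n-.006*dn));print('C',to(seat+.003*n-.003*dn));print('D',to(seat))
im,d=snap('scene');w=world('scene',d);im2,d2=snap('wrist')
c=im[200:360,280:480];o=np.hstack([cv2.resize(c,(440,352)),cv2.resize(im2,(360,270),None) if 0 else cv2.copyMakeBorder(cv2.resize(im2,(360,270)),0,82,0,0,0)]);cv2.imwrite('pics/c5.png',o[:,:,::-1])
# board face normal in scene: print big plane
```

```text
[ 0.51726368 -0.19318206  0.17129705] 0.011605726621130907 44.998987913131714 [-0.01823819  0.57229717 -1.66453049]
A [-0.001   0.0011 -0.0016 -0.0012 -0.0002  0.0009]
B [ 0.038   0.0012  0.0702 -0.0012 -0.0002  0.0009]
C [ 0.0357  0.0012  0.0824 -0.0012 -0.0002  0.0009]
D [ 0.0371  0.0012  0.0863 -0.0012 -0.0002  0.0009]
```

View pics/c5.png

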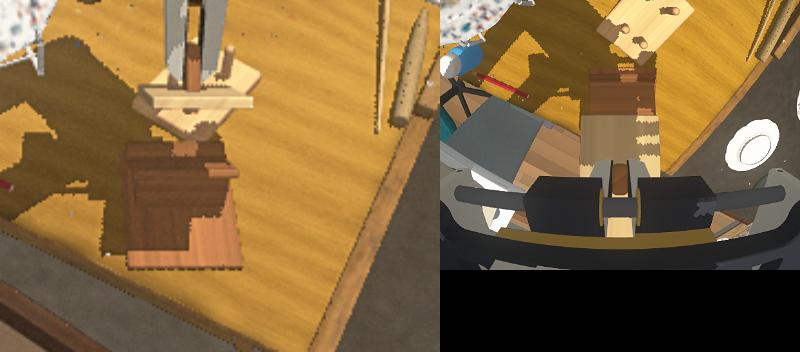

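The board at (195,97) in the left panel hangs tilted 45° over the rest, aligned with it in the wrist view. I lower it.

Emit:
move_arm(
  deltas=[0.012,0.001,0.025,0,0,0,0,0.025,0.001,0.05,0,0,0,0,0.038,0.001,0.07,0,0,0,0,0.038,0.001,0.07,0,0,0,0,0.0355,0.001,0.08,0,0,0,0,0.0355,0.001,0.0825,0,0,0,0,0.0355,0.001,0.0825,0,0,0,0],
)

```text
t: 19.18
tool_pos: [0.5217, -0.192, 0.0826]
orientation: [2.843, 0.932, -0.503]
force: [-0.6, 0.2, -2.4]
opening: 0.0116
gripper_force: 45.0
```

Emit:
move_arm(
  deltas=[0.0005,0,0.002,0,0,0,0,0.0015,0,0.004,0,0,0,0,0.0015,0,0.004,0,0,0,0],
)

```text
t: 19.55
tool_pos: [0.5217, -0.1929, 0.0807]
orientation: [2.841, 0.93, -0.505]
force: [-7.5, -1.0, 14.8]
opening: 0.0118
gripper_force: 45.0
```

Emit:
move_arm(
  deltas=[-0.001,0,0,0,0,0,0,-0.001,0,0,0,0,0,0.25,-0.001,0,0,0,0,0,0.4,0,0,-0.02,0,0,0,0.4,0,0,-0.08,0,0,0,0.4,0,0,-0.12,0,0,0,0.4,0,0,-0.12,0,0,0,0.4],
)

```text
t: 20.42
tool_pos: [0.5585, -0.1671, 0.1963]
orientation: [2.84, 0.932, -0.491]
force: [0.5, 0.2, 0.0]
opening: 0.0374
gripper_force: 0.0
```

```bash
cat > m.py <<'E'
from rest import *
p,R,s=pose();im,d=snap('wrist','w6.png');w=wworld(d,p,R);q=w.reshape(-1,3)
S=q[:,:2]@e[:2];T=q[:,:2]@f[:2]
print(p,s['force'])
for s0 in np.arange(.24,.34,.01):
    m=(abs(S-s0)<.004)&(abs(T+.463)<.06)&(q[:,2]>.012)
    if m.sum()>3: print(s0.round(3),m.sum(),np.percentile(q[m,2],[10,50,90]).round(3),np.percentile(T[m],[2,98]).round(3))
# seat points on board plane: n coordinate
c=(q-seat)@n;a=(q-seat)@dn;b=(q-seat)@f
m=(abs(c)<.015)&(abs(a)<.08)&(abs(b)<.05)
print('board',m.sum(),np.percentile(c[m],[10,50,90]).round(4),np.percentile(a[m],[1,99]).round(4),np.percentile(b[m],[1,99]).round(4))
P=q[m]-q[m].mean(0);print('normal',np.linalg.svd(P,full_matrices=False)[2][2],n)
E
python3 m.py
```

```text
[ 0.55851972 -0.16708942  0.19631939] [0.49782723 0.24521046 0.02043696]
0.24 172 [0.106 0.107 0.108] [-0.497 -0.435]
0.25 763 [0.097 0.101 0.104] [-0.496 -0.437]
0.26 774 [0.088 0.091 0.094] [-0.498 -0.436]
0.27 942 [0.078 0.081 0.085] [-0.507 -0.425]
0.28 930 [0.06  0.072 0.076] [-0.51  -0.423]
0.29 872 [0.051 0.062 0.066] [-0.509 -0.423]
0.3 982 [0.042 0.053 0.057] [-0.51  -0.423]
0.31 1136 [0.039 0.044 0.095] [-0.508 -0.424]
0.32 989 [0.03  0.034 0.039] [-0.508 -0.423]
0.33 736 [0.025 0.026 0.028] [-0.507 -0.424]
0.34 114 [0.022 0.023 0.189] [-0.507 -0.426]
board 11277 [-0.0057  0.0029  0.005 ] [-0.0619  0.0783] [-0.0471  0.0415]
normal [-0.576473   -0.42220839 -0.69958485] [0.56987735 0.41861653 0.70710678]
```

View pics/w6.png

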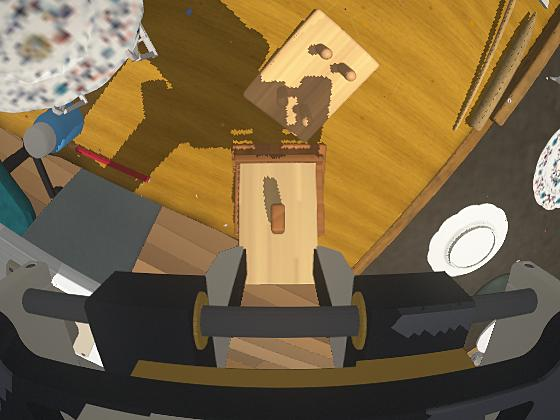

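The board lies square on the rest with its lower end against the ledge and its pull up at (278,218). Next is the retake by the raised end.

```bash
cat >> rest.py <<'E'
zz=dn
Gr=seat-.042*dn-.0005*n
def rt(back,upz=0): return Gr+.008*zz-back*zz+[0,0,upz]
E
python3 - <<'E'
from rest import *
q0=np.array([-1.04,.055,2.06,.83,1.26,1.1])
for b,u in ((0,0),(.06,0),(.06,.1)):
    P=rt(b,u);r=ik(P,frame(-n,zz),PP,q0);print(P.round(3),r[0].round(2),r[1:],delta(P,-n,zz))
p,R,s=pose();print(s['q'].round(2))
E
```

```text
[ 0.485 -0.218  0.086] [-1.04  0.06  2.07  0.83  1.26  1.1 ] (np.float64(1.3705799782498362e-07), np.float64(4.158636561219775e-07)) [-0.0461 -0.0018  0.1314  0.8829  0.8785  1.387 ]
[ 0.451 -0.243  0.128] [-1.13 -0.02  2.05  0.78  1.38  1.11] (np.float64(5.625409573233402e-06), np.float64(2.3055473993637946e-06)) [-0.1004 -0.0017  0.1059  0.8829  0.8785  1.387 ]
[ 0.451 -0.243  0.228] [-1.13 -0.16  1.98  0.77  1.53  1.26] (np.float64(1.1692884150283409e-05), np.float64(1.2593509233427827e-05)) [-0.1344 -0.0014  0.0119  0.8829  0.8785  1.387 ]
[-0.22  0.33  1.36 -0.26  1.68  0.72]
```

Emit:
move_arm(
  deltas=[-0.02,0,-0.05,0.08,0.08,0.13,0.4,-0.03,0,-0.075,0.18,0.18,0.28,0.3,-0.06,0,-0.06,0.27,0.27,0.43,0.3,-0.09,0,-0.04,0.36,0.36,0.57,0.3,-0.134,-0.001,0.012,0.45,0.45,0.71,0.3,-0.134,-0.001,0.012,0.54,0.54,0.85,0.3,-0.134,-0.001,0.012,0.63,0.63,0.99,0.3,-0.134,-0.001,0.012,0.72,0.72,1.13,0.3,-0.134,-0.001,0.012,0.81,0.81,1.27,0.3,-0.134,-0.001,0.012,0.883,0.879,1.387,0.3,-0.134,-0.001,0.012,0.883,0.879,1.387,0.3,-0.134,-0.001,0.012,0.883,0.879,1.387,0.3],
)

```text
t: 21.98
tool_pos: [0.4495, -0.2437, 0.2254]
orientation: [-2.148, 1.086, -0.444]
force: [0.1, 0.1, 0.7]
opening: 0.028
gripper_force: 0.0
```

```bash
python3 - <<'E'
from rest import *
p,R,s=pose();print(p,s['q'].round(2),s['opening'])
for b,u in ((.06,.1),(.06,0),(0,0)): print(delta(rt(b,u),-n,zz))
E
python3 m.py
```

```text
[ 0.44951692 -0.2437072   0.22539003] [-1.13 -0.16  1.98  0.76  1.53  1.26] 0.028003468793621648
[ 0.0005 -0.003  -0.0009  0.0047  0.003  -0.0006]
[ 0.0007  0.0674  0.0701  0.0047  0.003  -0.0006]
[ 0.0009  0.0671  0.1301  0.0047  0.003  -0.0006]
[ 0.44951692 -0.2437072   0.22539003] [0.09483076 0.09727087 0.72318286]
0.24 1000 [0.103 0.106 0.108] [-0.502 -0.43 ]
0.25 273 [0.097 0.101 0.104] [-0.503 -0.43 ]
0.26 256 [0.088 0.091 0.094] [-0.503 -0.43 ]
0.27 848 [0.016 0.032 0.083] [-0.51  -0.429]
0.28 339 [0.061 0.074 0.08 ] [-0.511 -0.431]
0.29 358 [0.053 0.066 0.09 ] [-0.51  -0.431]
0.3 326 [0.048 0.071 0.1  ] [-0.511 -0.432]
0.31 174 [0.032 0.045 0.092] [-0.511 -0.43 ]
0.32 136 [0.02  0.033 0.038] [-0.51 -0.43]
0.33 238 [0.024 0.026 0.027] [-0.51  -0.424]
board 3547 [-0.0058  0.0021  0.0054] [-0.0649  0.0774] [-0.0483  0.0346]
normal [0.57708041 0.34460097 0.74042445] [0.56987735 0.41861653 0.70710678]
```

View pics/w6.png

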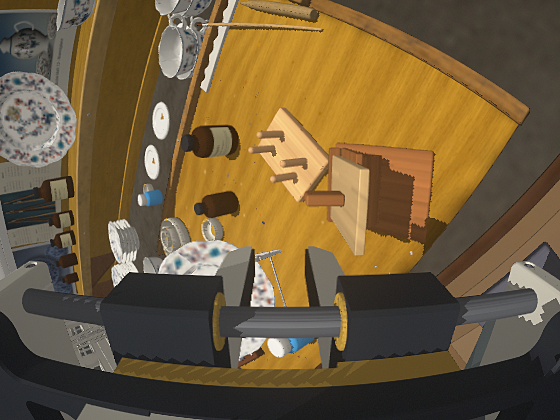

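The board's raised end is at (352,170), free on both sides. I descend along the slope.

Emit:
move_arm(
  deltas=[0.0045,0.035,0.03,0.005,0.003,0,0.3,0.0045,0.068,0.06,0.005,0.003,0,0.3,0.0045,0.068,0.07,0.005,0.003,0,0.3,0.0045,0.068,0.07,0.005,0.003,0,0.3,0.0045,0.068,0.1,0.005,0.003,0,0.3,0.0045,0.068,0.125,0.005,0.003,0,0.3,0.0045,0.068,0.13,0.005,0.003,0,0.3,0.0045,0.068,0.13,0.005,0.003,0,0.3],
)

```text
t: 23.02
tool_pos: [0.4876, -0.2218, 0.0867]
orientation: [-2.142, 1.087, -0.452]
force: [0.5, -0.1, -0.6]
opening: 0.028
gripper_force: 0.0
```

Emit:
move_arm(
  deltas=[0,0,0,0,0,0,0.15,0,0,0,0,0,0,0,0,0,0,0,0,0,0,0,0,0,0,0,0,0],
  squeeze=40,
)

```text
t: 23.52
tool_pos: [0.4871, -0.2219, 0.0858]
orientation: [-2.14, 1.089, -0.452]
force: [-4.8, -2.6, 6.0]
opening: 0.0086
gripper_force: 40.0
```

Run:
```python
from rest import *
p,R,s=pose();print(p,s['q'].round(2),s['opening'],R.as_matrix().round(3).tolist())
c=seat-.0035*f-.0015*n
print('board centre in tool',R.inv().apply(c-p),'dn,n in tool',R.inv().apply(dn).round(3),R.inv().apply(n).round(3), 'err',delta(rt(0),-n,zz))
```

```text
[ 0.48706186 -0.22189146  0.08576114] [-1.04  0.07  2.06  0.83  1.26  1.1 ] 0.008601210816917301 [[0.589, -0.57, 0.572], [-0.808, -0.415, 0.418], [-0.0, -0.708, -0.706]]
board centre in tool [-0.00075433  0.00060364  0.03456548] dn,n in tool [-0.002  0.002  1.   ] [-0.003 -1.     0.002] err [-0.0042 -0.0005  0.0006 -0.0019 -0.0023 -0.0029]
```

```bash
cat >> rest.py <<'E'
g=np.radians(-3.45);rx=np.array([np.cos(g),np.sin(g),0]);ry=np.array([-np.sin(g),np.cos(g),0]);RK=np.array([.6265,-.1541,0])
E
python3 - <<'E'
from rest import *
p,R,s=pose();print('up.1',R.inv().apply([0,0,.1]).round(3))
T=RK+[0,0,.20];print('H',delta(T,-ry,-up));r=ik(T,frame(-ry,-up),PP,np.array([-.3,.3,1.4,0,1.4,1.2]));print(r)
E
```

```text
up.1 [-0.    -0.071 -0.071]
H [ 0.0273 -0.1886  0.0275 -0.7349 -0.3459 -0.8337]
(array([-3.20593315e-01,  2.65540373e-01,  1.38924283e+00,  6.01846787e-08,
        1.48680937e+00,  1.31041676e+00]), np.float64(2.292171145593139e-06), np.float64(8.551901893332415e-06))
```

Emit:
move_arm(
  deltas=[0,-0.015,-0.013,0,0,0,0,0,-0.05,-0.048,0,0,0,0,0,-0.09,-0.09,0,0,0,0,0.005,-0.11,-0.08,-0.1,-0.05,-0.11,0,0.01,-0.13,-0.06,-0.21,-0.1,-0.24,0,0.015,-0.15,-0.03,-0.32,-0.15,-0.36,0,0.02,-0.17,0,-0.43,-0.2,-0.49,0,0.027,-0.189,0.027,-0.54,-0.25,-0.61,0,0.027,-0.189,0.027,-0.65,-0.31,-0.74,0,0.027,-0.189,0.027,-0.735,-0.346,-0.834,0,0.027,-0.189,0.027,-0.735,-0.346,-0.834,0,0.027,-0.189,0.027,-0.735,-0.346,-0.834,0],
)

```text
t: 25.02
tool_pos: [0.6257, -0.1532, 0.1992]
orientation: [-3.137, 0.097, 0.002]
force: [-0.4, -0.5, -1.8]
opening: 0.0089
gripper_force: 40.0
```

Run:
```python
from rest import *
p,R,s=pose();print(p,s['opening'],s['force'],delta(RK+[0,0,.2],-ry,-up))
im,d=snap('scene');w=world('scene',d);q=w.reshape(-1,3)
c=(q-RK);a=c@rx;b=c@ry
m=(abs(a)<.036)&(abs(b)<.03)&(q[:,2]>.115)&(q[:,2]<.15);print('board',m.sum())
for z0 in (.112,.125,.138,.15,.162):
    k=(abs(a)<.045)&(abs(b)<.06)&(abs(q[:,2]-z0)<.005);print(z0,k.sum(),np.percentile(a[k],[2,98]).round(4),np.percentile(b[k],[2,20,50,80,98]).round(4)) if k.sum()>5 else None
k=(abs(a)<.06)&(abs(b)<.06)&(q[:,2]>.06)
print('lowest z',np.percentile(q[k,2],.5))
im2,d2=snap('wrist')
o=np.hstack([cv2.resize(im[130:330,280:480],(400,400)),cv2.copyMakeBorder(cv2.resize(im2,(400,300)),0,100,0,0,0)]);cv2.imwrite('pics/c8.png',o[:,:,::-1])
```

```text
[ 0.62574885 -0.15323825  0.19923219] 0.008907095880827323 [-0.38252277 -0.50043873 -1.75596673] [ 0.0008  0.0008 -0.0008 -0.0028  0.0012 -0.0015]
board 192
0.112 65 [-0.0435  0.0293] [-0.0042 -0.0037 -0.003  -0.002   0.0028]
0.125 74 [-0.0433  0.0312] [-0.0046 -0.0039 -0.0033 -0.0027  0.0035]
0.138 76 [-0.0431  0.0305] [-0.0048 -0.0038 -0.0034 -0.0028  0.004 ]
0.15 77 [-0.0436  0.0306] [-0.0045 -0.004  -0.0034 -0.0027  0.0035]
0.162 115 [-0.0428  0.0287] [-0.0047 -0.0038 -0.003   0.0276  0.0406]
lowest z 0.11357071564686345
```

View pics/c8.png

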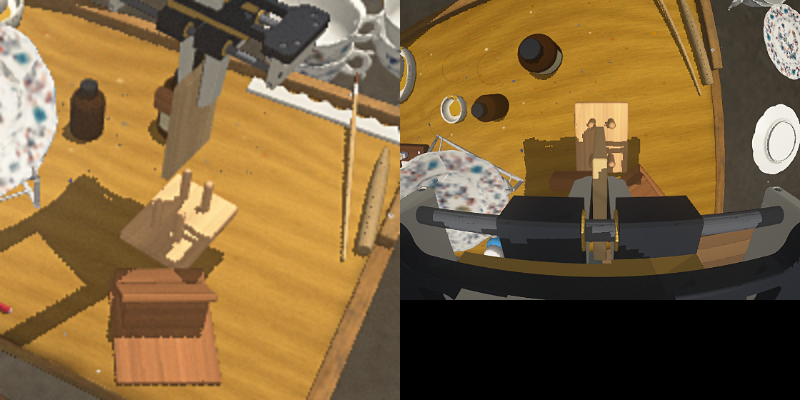

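The board hangs upright above the slot, aligned to within about 1 mm across and 6 mm off along. I shift it and go down.

Emit:
move_arm(
  deltas=[0.006,0.0005,0,-0.003,0.001,-0.001,0,0.006,0.0005,0.02,-0.003,0.001,-0.001,0,0.006,0.0005,0.04,-0.003,0.001,-0.001,0,0.006,0.0005,0.06,-0.003,0.001,-0.001,0,0.006,0.0005,0.075,-0.003,0.001,-0.001,0,0.006,0.0005,0.083,-0.003,0.001,-0.001,0,0.006,0.0005,0.083,-0.003,0.001,-0.001,0],
)

```text
t: 26.0
tool_pos: [0.6318, -0.1539, 0.1162]
orientation: [3.138, -0.092, -0.001]
force: [-0.8, 0.2, -2.0]
opening: 0.0088
gripper_force: 40.0
```

Emit:
move_arm(
  deltas=[0,0,0.003,0,0,0,0,0,0,0.006,0,0,0,0,0,0,0.009,0,0,0,0,0,0,0.009,0,0,0,0],
)

```text
t: 26.5
tool_pos: [0.632, -0.154, 0.1077]
orientation: [3.138, -0.092, -0.0]
force: [-0.0, -0.6, -1.3]
opening: 0.0091
gripper_force: 40.0
```

Emit:
move_arm(
  deltas=[0,0,0.002,0,0,0,0,0,0,0.003,0,0,0,0,0,0,0.003,0,0,0,0],
)

```text
t: 26.88
tool_pos: [0.6322, -0.1541, 0.1054]
orientation: [3.138, -0.092, 0.001]
force: [-1.4, 1.2, 2.7]
opening: 0.0087
gripper_force: 40.0
```

Emit:
move_arm(
  deltas=[0,0,-0.001,0,0,0,0,0,0,-0.001,0,0,0,0.12,0,0,-0.001,0,0,0,0.15,0,0,-0.001,0,0,0,0.22,0,0,-0.001,0,0,0,0.3,0,0,-0.015,0,0,0,0.3,0,0,-0.05,0,0,0,0.3,0,0,-0.11,0,0,0,0.3,0,0,-0.15,0,0,0,0.3,0,0,-0.15,0,0,0,0.3],
)

```text
t: 28.12
tool_pos: [0.6345, -0.1545, 0.262]
orientation: [3.135, -0.092, 0.016]
force: [-0.0, -0.7, 0.4]
opening: 0.028
gripper_force: 0.0
```

Run:
```python
from rest import *
p,R,s=pose();print(p,s['force'],s['t'])
im,d=snap('scene');w=world('scene',d);q=w.reshape(-1,3)
c=(q-RK);a=c@rx;b=c@ry
for z0 in (.07,.08,.09,.1,.11,.12,.128,.132,.136,.14):
    k=(abs(a)<.06)&(abs(b)<.06)&(abs(q[:,2]-z0)<.004)
    if k.sum()>5: print(z0,k.sum(),np.percentile(a[k],[2,98]).round(4),np.percentile(b[k],[2,20,50,80,98]).round(4))
cv2.imwrite('pics/c9.png',cv2.resize(im[130:330,120:480],(720,400))[:,:,::-1])
```

```text
[ 0.63452675 -0.1544693   0.2619506 ] [-0.02436047 -0.65164953  0.40121685] 28.125
0.07 75 [-0.0366  0.0359] [-0.0049 -0.0042 -0.0031  0.0278  0.04  ]
0.08 88 [-0.0372  0.0347] [-0.0049 -0.004  -0.0031  0.0317  0.04  ]
0.09 61 [-0.0358  0.0359] [-0.0054 -0.0042 -0.0034  0.0003  0.039 ]
0.1 58 [-0.038   0.0359] [-0.0048 -0.0041 -0.0036 -0.0027  0.0037]
0.11 53 [-0.0377  0.0378] [-0.0053 -0.0041 -0.0034 -0.0026  0.0031]
0.12 63 [-0.038  0.037] [-0.0051 -0.0041 -0.0034 -0.0028  0.003 ]
0.128 87 [-0.0362  0.0387] [-0.0046 -0.0038 -0.0027  0.0006  0.0054]
0.132 158 [-0.0366  0.0376] [-0.0045 -0.0031 -0.0003  0.0028  0.0052]
0.136 101 [-0.037   0.0365] [-0.0042 -0.0019  0.001   0.0034  0.005 ]
```

View pics/c9.png

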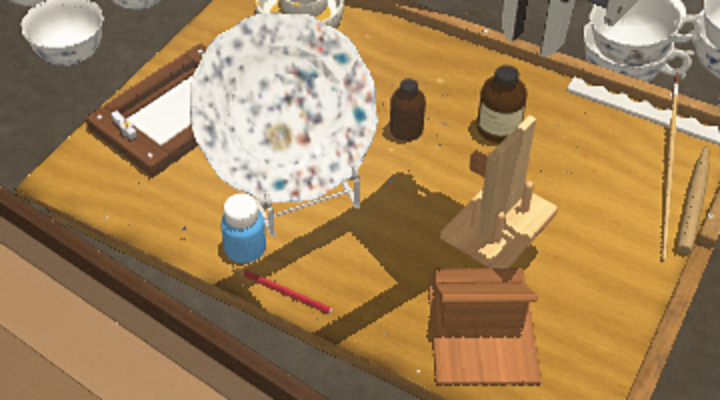

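The board stands upright in the slot at (505,195) with its top at z≈0.134, so it is down on the base. The gripper is clear, the jar and bottle stand as before, and the near button is still aside.

```bash
python3 -c "
from plant import robot
print(robot.close_job())"
```

```text
the job is handed in; nothing more can be done
None
```

I turned both buttons aside, laid the backboard on the rest and let go, then stood it upright in the rack slot and handed the job in at about 28 s; the hand-in returned no verdict.

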